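# Check in the sample bottles and start the run

### The arm

A 6-joint arm with a two-finger parallel gripper is mounted at the origin on the work surface. World frame = base frame: x ahead of the robot, y to its left, z up, the work surface at z = 0. Lengths are in m, angles in rad, forces in N, time in s.
With the tool pointing down it reaches from about 0.3 to 0.775 m from the base axis. Payload 14.6 kg.
Tool frame: the origin (TCP) lies at the very end of the fingers, on their centre line; the grasp point (between the pads) lies 19 mm behind it; z points along the fingers, y is the line along which they close (so a half turn about z gives the same grasp; the last joint's range is limited). The gripper opens to 94 mm and grips with 3 to 60 N. Pads are 16 mm wide; open, the fingers measure 119 mm over their backs; the gripper's body (75 mm by 177 mm) begins 78 mm behind the grasp point.
Start: joints at [-1.264, 0.3, 1.521, -0, 1.321, -0.067], TCP at [0.201, -0.512, 0.205] pointing down, gripper open.
Joint ranges: [-3.03, 3.03], [-0.79, 2.21], [0.23, 2.52], [-1.04, 4.18], [0, 3.07], [-2.55, 2.55]. Speed limits (rad/s): [2.22, 2.22, 2.57, 3.14, 3.14, 3.14].

### API

Orientations are given as [roll, pitch, yaw] about the fixed x, y, z axes, in that order (R = Rz(yaw) Ry(pitch) Rx(roll)).
In Python, from station import ctrl gives the robot as it stands. The module is installed in compiled form; this text tells all that it offers.
- The arm moves only by the tool play_rows, never from a script. Its argument "commands" is a list of rows, each a list of 7 numbers: the shift along the tool's x, y, z in m, then the turn, a rotation vector about the tool's x, y, z in degrees, then the closure, from -1 (fully open) to 1 (shut). A call has 1 to 20 rows; each row shifts and turns the commanded pose from where the row before left it, along the tool's axes as they then stand; what a row does not reach is not made up. A row lasts 1/12 s, in which the tool goes at most 41.7 mm and 7.16 degrees, less where a joint would pass 70% of its speed; a pose out of reach is approached as far as the arm can. A call is refused whole if a number of a shift passes 0.0417 or a number of a turn 7.16, either way. A call with a gripper value outside its range is refused whole. The fingers move at their own pace and stop on an object; "force" is the grip in N (left out, the last holds). Time passes only in rows, so rows that do not move let the fingers close. It gives the time, the measured TCP pose, the force, the opening and the grip force at its end, in the units of the state.
- ctrl.get_obs(): the state, without advancing time (a new reading comes with each control period).
- ctrl.camera(name): name is "scene" or "top" or "wrist"; returns the picture (420x560x3 uint8, blue, green, red); there is no depth.
- ctrl.camera_model(name): a dict with "fx", "fy", "cx", "cy" (pixels), "distortion" ([k1, k2, p1, p2, k3] as OpenCV has them; the pictures are not rectified), "rvec" (rotation vector, rad) and "tvec" (3), from world to camera coordinates, as OpenCV has them. Camera axes: x right, y down, z forward; pixel columns grow to the right and rows downward; lengths in m; the calibration is good to about 2 mm. A picture is of the moment at which its call begins: read the wrist's pose just before it. camera_model takes no time and is no camera call; for the wrist camera it gives the pose at the moment of the call.
- ctrl.hand_in(): hands the job in; it is judged then, once.
The state is a dict: "time_s": time; "qpos": joint angles; "joint_vel": joint speeds; "tau": joint torques, N m; "ee_pos": TCP position; "eef_rot": TCP orientation; "force": force on the tool from outside, world axes, zero at the start; "moment": the same for the moment, N m; "grip_width": finger opening in m; "grip_force": force on a finger pad.
Only numpy, scipy, OpenCV 4.12 (cv2) and the standard library are available. Lean on these libraries where they do the work, as an engineer would, in place of code of your own. Each camera call takes 0.05 s, during which the arm holds its last target. There are 200 camera calls.

### The job

Check the bottles in for the run with a fingertip, cleanest first: press the white cap, then the yellow, then the red, each lightly straight down until its holder is fully down on the tray, and then press the green start key and let go. Lift nothing out of the tray, leave the blue bottle up, do not press the orange stop key, and leave the other things on the bench where they are.

Things in the scene. Friction and masses are not known exactly. Their poses are not given: they have to be found in the camera images.
- tray: white square sampler tray, fixed, 170 x 170 mm, slab 22 mm thick, origin at the centre of its underside, z up. It carries four black cup holders (54 mm across, each with a steel flange), 75 mm apart in a square about its centre, one bottle in each. A bottle's underside is 40 mm above the tray's underside with its holder up, 30 mm with it fully down
- holder0 (a joint): travel of the holder at x -37.5, y +37.5 mm in the tray's frame: 0 up (flange 10 mm clear of the slab), 0.010 m fully down (flange on the slab, a sprung stop that gives 1 mm at 6 N). Pressed from above, through its bottle's cap, with about 3 N it slides straight down and stays there by friction; no spring lifts it again
- holder1 (a joint): the same for the holder at x -37.5, y -37.5 mm in the tray's frame
- holder2 (a joint): the same for the holder at x +37.5, y +37.5 mm in the tray's frame
- holder3 (a joint): the same for the holder at x +37.5, y -37.5 mm in the tray's frame
- white_bottle: small squat sample bottle with a white cap and white band (the blank), loose, 42 mm across and 85 mm tall, flat cap 32 mm across; origin at the centre of its underside, z up; so the cap's top is 85 mm above the origin. It stands in one of the tray's four holders (any of them)
- yellow_bottle: small squat sample bottle with a yellow cap and yellow band (the weak standard), loose, 42 mm across and 85 mm tall, flat cap 32 mm across; origin at the centre of its underside, z up; so the cap's top is 85 mm above the origin. It stands in one of the tray's four holders (any of them)
- red_bottle: small squat sample bottle with a red cap and red band (the strong standard), loose, 42 mm across and 85 mm tall, flat cap 32 mm across; origin at the centre of its underside, z up; so the cap's top is 85 mm above the origin. It stands in one of the tray's four holders (any of them)
- blue_bottle: small squat sample bottle with a blue cap and blue band (the rinse, not used now), loose, 42 mm across and 85 mm tall, flat cap 32 mm across; origin at the centre of its underside, z up; so the cap's top is 85 mm above the origin. It stands in one of the tray's four holders (any of them)
- start_key_top (a point): centre of the top face of the green round start key, 32 mm across, 52 mm above the table, on a white fixed box 70 x 70 x 30 mm; it is pressed straight down, travels 6 mm, takes about 1.5 N to start and 5 N to bottom, and springs back
- start_key (a joint): travel of the green start key: 0 up, 0.006 m fully down
- stop_key_top (a point): centre of the top face of the orange stop key, same size and height on another white box like the first; not to be pressed
- stop_key (a joint): travel of the orange stop key: 0 up, 0.006 m fully down
- beaker: open glass beaker, loose, 66 mm across, 85 mm tall, origin at the centre of its underside
- tape_roll: white ring of tape, loose, 50 mm across, 18 mm high, lying flat, origin at the centre of its underside
- water_bottle: clear drinking bottle with blue cap, loose, 64 mm across, 200 mm tall, origin at the centre of its underside
- wash_bottle: white wash bottle with red collar and bent spout, loose, 66 mm across, 185 mm tall, origin at the centre of its underside
- mouse: grey computer mouse on a black mat, loose, 100 x 58 x 34 mm, origin at the centre of its underside
There are look-alikes about, which are no part of the job. What is shaped like the white_bottle but purple or turquoise is not meant.

How it is judged:
On the way, in this order (a step that is already met when the one before it is completed fails the run):
1. the white bottle is pressed home (z of white_bottle in the frame of tray below 0.032 m), for 0.1 s.
2. the yellow bottle is pressed home (z of yellow_bottle in the frame of tray below 0.032 m), for 0.1 s.
3. the red bottle is pressed home (z of red_bottle in the frame of tray below 0.032 m), for 0.1 s.
4. the green start key is pressed (value of joint start_key above 0.004 m), for 0.02 s.
At the end, for the whole second after the job is handed in: The white, yellow and red bottles stand upright in their holders, each pressed down to within 2 mm of the bottom of the 10 mm travel; the blue bottle stands upright in its holder, still up (sunk less than 4 mm); both keys are up again (within 2 mm) and the bottles are at rest (z of each of white_bottle, yellow_bottle, red_bottle in the frame of tray below 0.032 m and z of blue_bottle in the frame of tray above 0.036 m and value of joint each of start_key, stop_key below 0.002 m and horizontal distance between each of white_bottle, yellow_bottle, red_bottle, blue_bottle and tray below 0.06 m and angle between each of white_bottle, yellow_bottle, red_bottle, blue_bottle's own z axis and vertical below 0.15 rad and linear speed of each of white_bottle, yellow_bottle, red_bottle, blue_bottle below 0.02 m/s); the robot touches nothing.
It fails at once if a bottle is pressed down before the one that comes before it is home, or the start key before the red bottle is home ((z of yellow_bottle in the frame of tray below 0.036 m and z of white_bottle in the frame of tray above 0.032 m) or (z of red_bottle in the frame of tray below 0.036 m and z of yellow_bottle in the frame of tray above 0.032 m) or (value of joint start_key above 0.003 m and z of red_bottle in the frame of tray above 0.032 m)).
It fails at once if the blue bottle is pressed down by more than 4 mm, or the stop key by more than 3 mm (z of blue_bottle in the frame of tray below 0.036 m or value of joint stop_key above 0.003 m).
It fails at once if a bottle of the tray is lifted by more than 8 mm or tipped (z of any of white_bottle, yellow_bottle, red_bottle, blue_bottle in the frame of tray above 0.048 m or angle between any of white_bottle, yellow_bottle, red_bottle, blue_bottle's own z axis and vertical above 0.3 rad).
It fails at once if a bottle is pressed harder than 20 N (contact force between the fingers and white_bottle above 20 N or contact force between the fingers and yellow_bottle above 20 N or contact force between the fingers and red_bottle above 20 N).
It fails at once if a bystander is moved by more than 30 mm (distance of any of beaker, tape_roll, water_bottle, wash_bottle, mouse from where it was at the start of the episode above 0.03 m).
It also fails if it takes over 45 s, if anything falls off the work surface, if the arm or the gripper's body presses on something with over 40 N, if the wrist force passes 120 N, or if a joint passes its speed limit or range.

## Working session

There is one attempt and no reset: what is moved stays moved. The work goes in short steps, Python scripts to look and compute and a tool call to move; the robot and the scene stay as the last step left them, time stands still between calls to the robot, and variables do not carry over. Pictures are saved under pics/ and viewed, at most 10 in all, crops included, and the job is handed in when it is done.

Besides the shell and the picture viewer there is one more tool, called after ">>>" as name(argument=value, ...) on one line, values as JSON. play_rows: Moves the arm, as the interface text tells. Its arguments: {"type":"object","properties":{"commands":{"type":"array","items":{"type":"array","items":{"type":"number"}}},"force":{"type":"number"}},"required":["commands"]}

```bash
mkdir -p pics; python3 - <<'E'
from station import ctrl
import cv2
o=ctrl.get_obs();print(o)
for n in("top","scene"):
    cv2.imwrite(f"pics/{n}0.png",ctrl.camera(n));print(n,ctrl.camera_model(n))
E
```

```text
{'time_s': 0.0, 'qpos': array([-1.26362783e+00,  3.00449615e-01,  1.52159409e+00, -2.55818781e-05,
        1.32071867e+00, -6.65789557e-02]), 'joint_vel': array([-0.00056329, -0.0010708 ,  0.0017015 , -0.00032661,  0.00027868,
        0.00026296]), 'tau': array([ 6.81593501e-04, -5.31808984e+01, -3.52738309e+01,  7.09606684e-02,
        2.44831044e-02, -7.99577151e-05]), 'ee_pos': array([ 0.20072753, -0.51176887,  0.20489262]), 'eef_rot': array([-3.14042387e+00, -5.30979103e-05,  3.73753770e-01]), 'force': array([ 0.2638019 , -0.30510309, -0.22719719]), 'moment': array([ 0.00755232, -0.01735969,  0.00270452]), 'grip_force': 0.0, 'grip_width': 0.09387934933007917}
top {'fx': 488.2073884941332, 'fy': 488.2073884941332, 'cx': 283.32126375946444, 'cy': 208.9294486589443, 'distortion': array([-0.0507724,  0.       ,  0.       ,  0.       ,  0.       ]), 'rvec': array([ 2.21577875, -2.16113943,  0.06390037]), 'tvec': array([-0.00584085,  0.48744359,  1.4222605 ])}
scene {'fx': 470.57084549256143, 'fy': 470.57084549256143, 'cx': 278.5013809514983, 'cy': 208.59521086730948, 'distortion': array([0.03182156, 0.        , 0.        , 0.        , 0.        ]), 'rvec': array([ 2.11446477,  1.35684211, -0.48908662]), 'tvec': array([-0.2369714 , -0.31308267,  1.59190773])}
```

View pics/top0.png

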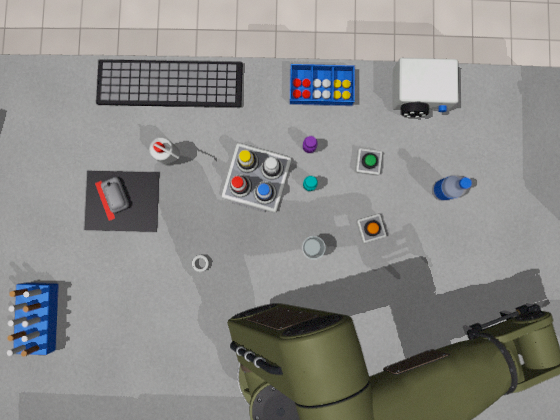

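View pics/scene0.png

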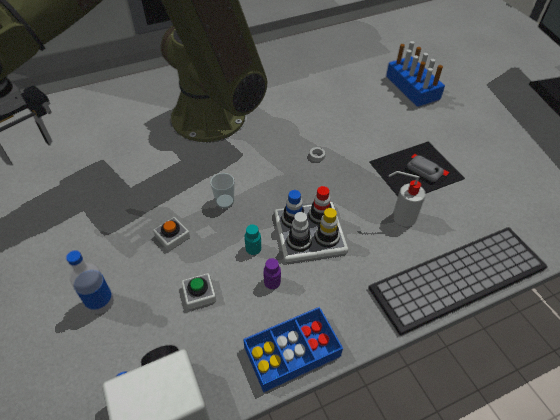

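The top view shows the caps: yellow (246,156), white (271,163), red (238,183), blue (264,189). The green key is at (370,160) and orange at (372,228). In the scene view, the caps are at about (330,215), (300,218), (322,192) and (294,196).

```bash
cat > h.py <<'E'
import cv2,numpy as np
from station import ctrl
def cam(n):
    m=ctrl.camera_model(n);K=np.array([[m['fx'],0,m['cx']],[0,m['fy'],m['cy']],[0,0,1]])
    R=cv2.Rodrigues(np.array(m['rvec']))[0];return K,np.array(m['distortion']),R,np.array(m['tvec'])
def ray(c,p):
    K,D,R,t=c;u=cv2.undistortPoints(np.array([[p]],float),K,D)[0,0]
    return -R.T@t,R.T@np.array([u[0],u[1],1])
def plane(c,p,z):
    o,d=ray(c,p);return o+d*(z-o[2])/d[2]
def blob(im,p,col,r=12):
    hsv=cv2.cvtColor(im,cv2.COLOR_BGR2HSV)
    H,S,V=[hsv[...,i].astype(int) for i in range(3)]
    h={'red':0,'yellow':27,'blue':110,'green':70,'orange':12}.get(col)
    if col=='white': m=(S<40)&(V>150)
    else: m=(np.minimum(abs(H-h),180-abs(H-h))<12)&(S>110)&(V>70)
    w=np.zeros_like(m);w[p[1]-r:p[1]+r,p[0]-r:p[0]+r]=1
    n,l,s,ce=cv2.connectedComponentsWithStats((m&w).astype(np.uint8))
    i=1+np.argmax(s[1:,4]);return ce[i],s[i]
E
python3 - <<'E'
from h import *
t=cv2.imread('pics/top0.png');s=cv2.imread('pics/scene0.png');ct,cs=cam('top'),cam('scene')
for c,a,b,z in[('yellow',(246,156),(330,215),.125),('white',(271,163),(300,218),.125),('red',(238,183),(322,192),.125),('blue',(264,189),(294,196),.125),('green',(370,160),(198,285),.052),('orange',(372,228),(170,227),.052)]:
    p,st=blob(t,a,c);q,sq=blob(s,b,c)
    o1,d1=ray(ct,p);o2,d2=ray(cs,q)
    k=np.linalg.lstsq(np.c_[d1,-d2],o2-o1,rcond=None)[0]
    print(c,p.round(1),st[2:],plane(ct,p,z).round(4),'tri',(o1+d1*k[0]).round(3),(o2+d2*k[1]).round(3),sq[2:])
big=np.hstack([cv2.resize(t[130:220,210:330],None,fx=3.3,fy=3.3,interpolation=2),cv2.resize(s[170:260,270:390],None,fx=3.3,fy=3.3,interpolation=2)])
cv2.imwrite('pics/c.png',big)
E
```

```text
yellow [244.6 155.6] [ 12  12 114] [0.6244 0.1155 0.125 ] tri [0.626 0.117 0.113] [0.625 0.114 0.113] [ 13  15 164]
white [271.5 160. ] [ 24  21 240] [0.6141 0.0417 0.125 ] tri [0.613 0.042 0.13 ] [0.612 0.038 0.13 ] [12 10 88]
red [237.1 181.6] [ 11  12 108] [0.5523 0.134  0.125 ] tri [0.554 0.135 0.113] [0.553 0.132 0.112] [ 13  15 153]
blue [263.3 188.9] [ 12  12 106] [0.534  0.0618 0.125 ] tri [0.535 0.062 0.113] [0.534 0.059 0.113] [ 13  14 150]
green [370.  159.8] [ 11  11 104] [ 0.6336 -0.2409  0.052 ] tri [ 0.634 -0.242  0.047] [ 0.634 -0.245  0.047] [ 14  12 120]
orange [372.6 227.7] [ 12  12 118] [ 0.4377 -0.2507  0.052 ] tri [ 0.438 -0.252  0.045] [ 0.437 -0.255  0.045] [ 13  11 117]
```

View pics/c.png

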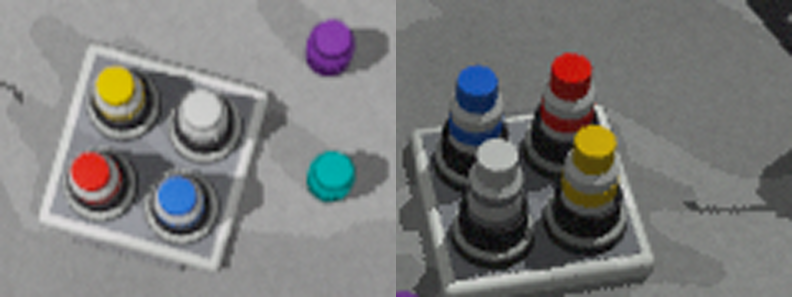

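The tray stands on the table, so the cap tops are at z 0.125. White completes the square at about (0.606, 0.043). I'll close the gripper, turn to yaw 0 and travel to above the white cap.

>>> play_rows(commands=[[0, 0, 0, 0, 0, 7.138, 1], [0, 0, 0, 0, 0, 7.138, 1], [0, 0, 0, 0, 0, 7.138, 1], [0.0235, -0.0325, 0, 0, 0, 0, 1], [0.0235, -0.0325, 0, 0, 0, 0, 1], [0.0235, -0.0325, 0, 0, 0, 0, 1], [0.0235, -0.0325, 0, 0, 0, 0, 1], [0.0235, -0.0325, 0, 0, 0, 0, 1], [0.0235, -0.0325, 0, 0, 0, 0, 1], [0.0235, -0.0325, 0, 0, 0, 0, 1], [0.0235, -0.0325, 0, 0, 0, 0, 1], [0.0235, -0.0325, 0, 0, 0, 0, 1], [0.0235, -0.0325, 0, 0, 0, 0, 1], [0.0235, -0.0325, 0, 0, 0, 0, 1], [0.0235, -0.0325, 0, 0, 0, 0, 1], [0.0235, -0.0325, 0, 0, 0, 0, 1], [0.0235, -0.0325, 0, 0, 0, 0, 1], [0.0235, -0.0325, 0, 0, 0, 0, 1], [0.0235, -0.0325, 0, 0, 0, 0, 1], [0.0235, -0.0325, 0, 0, 0, 0, 1]], force=20)

```text
time_s: 1.77
ee_pos: [0.601, 0.0425, 0.2051]
eef_rot: [-3.142, 0.001, 0.0]
force: [-0.1, -1.0, 0.9]
grip_width: 0.0006
grip_force: 0.0
```

>>> play_rows(commands=[[0, 0, 0, 0, 0, 0, 1], [0, 0, 0, 0, 0, 0, 1]])

```text
time_s: 1.93
ee_pos: [0.6004, 0.042, 0.2043]
eef_rot: [3.142, 0.002, 0.003]
force: [0.0, -0.2, -0.4]
grip_width: 0.0005
grip_force: 0.0
```

```bash
python3 - <<'E'
from h import *
o=ctrl.get_obs();print(o['time_s'],o['ee_pos'],o['eef_rot'],o['grip_width'],o['force'])
c=cam('wrist');im=ctrl.camera('wrist');cv2.imwrite('pics/w1.png',im)
for n,p in dict(white=(.606,.043),yellow=(.624,.1155),red=(.552,.134),blue=(.534,.062)).items():
    print(n,cv2.projectPoints(np.array([[*p,.125]]),cv2.Rodrigues(c[2])[0],c[3],c[0],c[1])[0].ravel().round(0))
E
```

```text
1.9333 [0.60044192 0.0419951  0.20429896] [3.14157544e+00 1.75621683e-03 2.68588890e-03] 0.0005416360985852926 [ 0.03672564 -0.15511888 -0.36176318]
white [282. 209.]
yellow [191. 187.]
red [176. 270.]
blue [260. 289.]
```

View pics/w1.png

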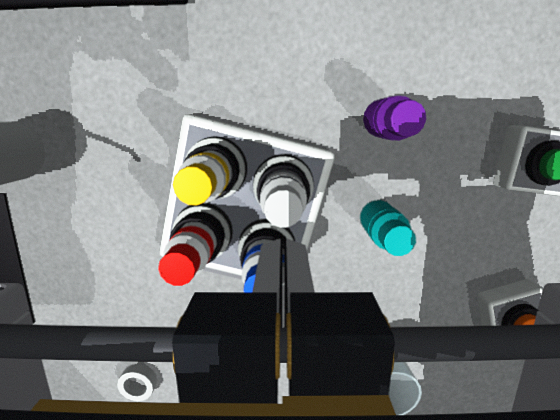

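In the wrist view, white is at (284,203), yellow (193,185) and red (179,267), each within about 3 px of where my estimates project. I'll refine from here.

```bash
python3 - <<'E'
from h import *
im=cv2.imread('pics/w1.png');c=cam('wrist')
for n,p in dict(yellow=(193,185),red=(179,267),white=(284,203)).items():
    b,s=blob(im,p,n,24);print(n,b.round(1),s,plane(c,b,.125).round(4))
print(plane(c,(284,203),.125))
E
```

```text
yellow [194.4 183.9] [ 173  163   44   43 1398] [0.6265 0.1115 0.125 ]
red [179.2 264.5] [ 158  244   42   42 1309] [0.5568 0.1295 0.125 ]
white [280.1 205.7] [ 260  179   48   48 1539] [0.6086 0.0436 0.125 ]
[0.61077548 0.04045391 0.125     ]
```

>>> play_rows(commands=[[0.0085, 0, 0.02, 0, 0, 0, 1], [0, 0, 0.025, 0, 0, 0, 1], [0, 0, 0.02, 0, 0, 0, 1], [0, 0, 0.006, 0, 0, 0, 1], [0, 0, 0, 0, 0, 0, 1], [0, 0, 0, 0, 0, 0, 1]])

```text
time_s: 2.48
ee_pos: [0.6089, 0.0398, 0.1356]
eef_rot: [3.142, -0.001, -0.001]
force: [0.0, -1.0, 0.6]
grip_width: 0.0004
grip_force: 0.0
```

>>> play_rows(commands=[[0, 0, 0.002, 0, 0, 0, 1], [0, 0, 0.002, 0, 0, 0, 1], [0, 0, 0.002, 0, 0, 0, 1], [0, 0, 0.002, 0, 0, 0, 1], [0, 0, 0.002, 0, 0, 0, 1], [0, 0, 0, 0, 0, 0, 1]])

```text
time_s: 2.98
ee_pos: [0.6087, 0.0405, 0.1242]
eef_rot: [-3.142, 0.0, 0.0]
force: [0.9, 0.1, -0.4]
grip_width: 0.0003
grip_force: 0.0
```

>>> play_rows(commands=[[0, 0, 0.001, 0, 0, 0, 1], [0, 0, 0.001, 0, 0, 0, 1], [0, 0, 0.001, 0, 0, 0, 1], [0, 0, 0.001, 0, 0, 0, 1], [0, 0, 0, 0, 0, 0, 1]])

```text
time_s: 3.4
ee_pos: [0.6087, 0.0405, 0.1202]
eef_rot: [-3.142, 0.0, 0.0]
force: [-0.1, -0.5, 0.5]
grip_width: 0.0005
grip_force: 0.0
```

>>> play_rows(commands=[[0, 0, 0.001, 0, 0, 0, 1], [0, 0, 0.001, 0, 0, 0, 1], [0, 0, 0.001, 0, 0, 0, 1], [0, 0, 0, 0, 0, 0, 1]])

```text
time_s: 3.73
ee_pos: [0.6087, 0.0405, 0.1172]
eef_rot: [3.142, 0.0, 0.0]
force: [0.2, -0.0, 0.0]
grip_width: 0.0007
grip_force: 0.0
```

>>> play_rows(commands=[[0, 0, 0.001, 0, 0, 0, 1], [0, 0, 0.001, 0, 0, 0, 1], [0, 0, 0, 0, 0, 0, 1]])

```text
time_s: 3.98
ee_pos: [0.6088, 0.0405, 0.1153]
eef_rot: [-3.142, 0.0, 0.0]
force: [0.0, -0.7, 1.9]
grip_width: 0.0006
grip_force: 0.9
```

The force stayed near zero at z 0.115, so I'll look before going on.

```bash
python3 - <<'E'
from h import *
w=ctrl.camera('wrist');s=ctrl.camera('scene')
cv2.imwrite('pics/w2.png',np.hstack([cv2.resize(w[100:340,150:450],(400,320)),cv2.resize(s[160:260,260:385],(400,320),interpolation=2)]))
print(ctrl.get_obs()['force'],ctrl.get_obs()['ee_pos'])
E
```

```text
[-0.37675517 -0.29965023  0.15847936] [0.60876164 0.04050817 0.1153245 ]
```

View pics/w2.png

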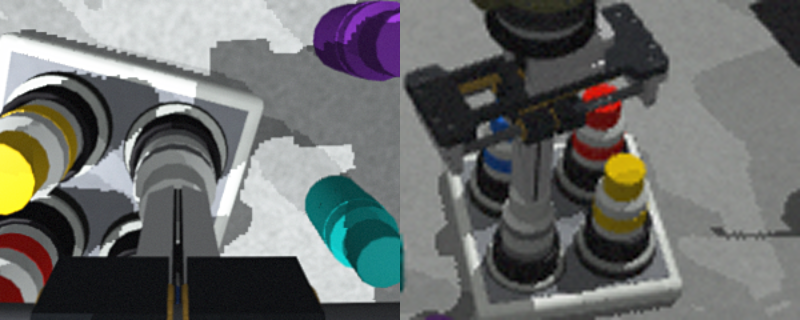

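The fingers sit on the white cap and its holder is visibly lower than yellow's. I'll press on until the stop's force shows.

>>> play_rows(commands=[[0, 0, 0.001, 0, 0, 0, 1], [0, 0, 0, 0, 0, 0, 1]])

```text
time_s: 4.25
ee_pos: [0.6089, 0.0405, 0.1146]
eef_rot: [-3.142, -0.0, 0.0]
force: [0.3, -0.0, 3.4]
grip_width: 0.0002
grip_force: 1.7
```

>>> play_rows(commands=[[0, 0, 0.0005, 0, 0, 0, 1], [0, 0, 0, 0, 0, 0, 1]])

```text
time_s: 4.42
ee_pos: [0.6089, 0.0405, 0.1142]
eef_rot: [3.142, -0.0, 0.0]
force: [0.2, 0.1, 4.5]
grip_width: 0.0005
grip_force: 2.2
```

White is home: the stop force is rising at z 0.114. Next is yellow.

>>> play_rows(commands=[[0, 0, -0.015, 0, 0, 0, 1], [0, 0, -0.02, 0, 0, 0, 1], [0.0043, -0.018, 0, 0, 0, 0, 1], [0.0043, -0.018, 0, 0, 0, 0, 1], [0.0043, -0.018, 0, 0, 0, 0, 1], [0.0043, -0.0185, 0, 0, 0, 0, 1], [0, 0, 0, 0, 0, 0, 1], [0, 0, 0.01, 0, 0, 0, 1], [0, 0, 0.008, 0, 0, 0, 1], [0, 0, 0, 0, 0, 0, 1], [0, 0, 0, 0, 0, 0, 1]])

```text
time_s: 5.33
ee_pos: [0.6256, 0.1121, 0.13]
eef_rot: [3.141, 0.002, -0.001]
force: [-0.4, -0.2, 1.0]
grip_width: 0.0004
grip_force: 0.0
```

```bash
python3 - <<'E'
from h import *
w=ctrl.camera('wrist');s=ctrl.camera('scene')
cv2.imwrite('pics/w3.png',np.hstack([cv2.resize(w[100:340,150:450],(400,320)),cv2.resize(s[160:260,260:385],(400,320),interpolation=2)]))
E
```

```text
(no output)
```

View pics/w3.png

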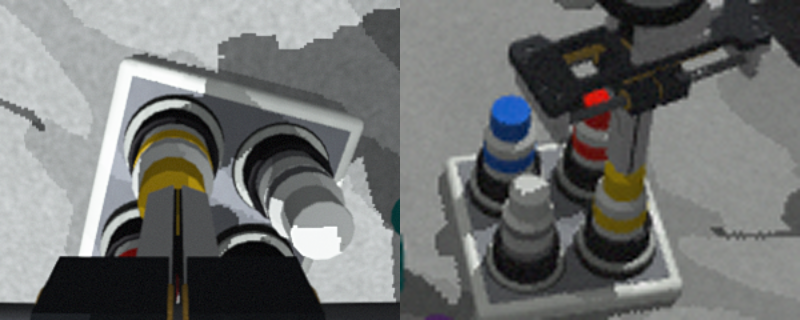

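White is down and upright, and the finger is centred over yellow. Pressing yellow.

>>> play_rows(commands=[[0, 0, 0.002, 0, 0, 0, 1], [0, 0, 0.002, 0, 0, 0, 1], [0, 0, 0.001, 0, 0, 0, 1], [0, 0, 0.001, 0, 0, 0, 1], [0, 0, 0.001, 0, 0, 0, 1], [0, 0, 0.001, 0, 0, 0, 1], [0, 0, 0.001, 0, 0, 0, 1], [0, 0, 0.001, 0, 0, 0, 1], [0, 0, 0.001, 0, 0, 0, 1], [0, 0, 0.001, 0, 0, 0, 1], [0, 0, 0.001, 0, 0, 0, 1], [0, 0, 0.001, 0, 0, 0, 1], [0, 0, 0, 0, 0, 0, 1]])

```text
time_s: 6.52
ee_pos: [0.6259, 0.113, 0.1167]
eef_rot: [3.142, 0.0, 0.0]
force: [-0.8, 0.5, 0.5]
grip_width: -0.0
grip_force: 0.0
```

>>> play_rows(commands=[[0, 0, 0.001, 0, 0, 0, 1], [0, 0, 0.001, 0, 0, 0, 1], [0, 0, 0, 0, 0, 0, 1]])

```text
time_s: 6.77
ee_pos: [0.626, 0.113, 0.1149]
eef_rot: [-3.142, -0.0, 0.0]
force: [0.1, 0.7, 3.1]
grip_width: 0.0005
grip_force: 1.3
```

>>> play_rows(commands=[[0, 0, 0.001, 0, 0, 0, 1], [0, 0, 0, 0, 0, 0, 1], [0, 0, 0, 0, 0, 0, 1]])

```text
time_s: 7.02
ee_pos: [0.6261, 0.113, 0.1142]
eef_rot: [-3.142, -0.001, 0.0]
force: [0.1, 0.2, 4.6]
grip_width: 0.0002
grip_force: 2.2
```

>>> play_rows(commands=[[0, 0, -0.015, 0, 0, 0, 1], [0, 0, -0.02, 0, 0, 0, 1], [-0.0178, -0.0045, 0, 0, 0, 0, 1], [-0.0178, -0.0045, 0, 0, 0, 0, 1], [-0.0178, -0.0045, 0, 0, 0, 0, 1], [-0.0176, -0.0045, 0, 0, 0, 0, 1], [0, 0, 0, 0, 0, 0, 1], [0, 0, 0.01, 0, 0, 0, 1], [0, 0, 0.008, 0, 0, 0, 1], [0, 0, 0, 0, 0, 0, 1], [0, 0, 0, 0, 0, 0, 1]])

```text
time_s: 7.93
ee_pos: [0.5551, 0.1307, 0.1297]
eef_rot: [3.141, 0.002, -0.0]
force: [-0.4, 0.5, 0.8]
grip_width: 0.0001
grip_force: 0.0
```

```bash
python3 - <<'E'
from h import *
w=ctrl.camera('wrist');s=ctrl.camera('scene')
cv2.imwrite('pics/w4.png',np.hstack([cv2.resize(w[100:340,150:450],(400,320)),cv2.resize(s[160:260,260:385],(400,320),interpolation=2)]))
E
```

```text
(no output)
```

View pics/w4.png

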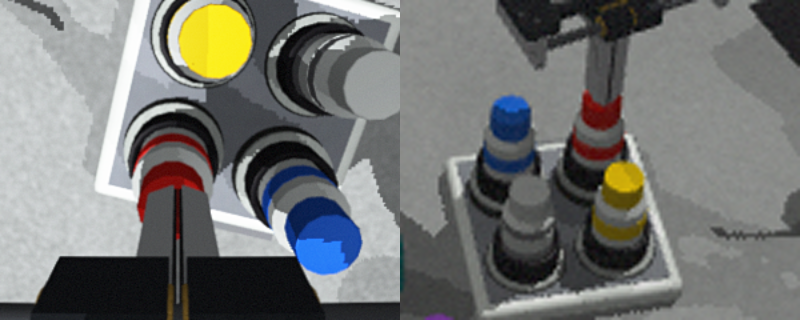

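White and yellow are down, blue and red are up, and the finger is centred over red. Pressing red.

>>> play_rows(commands=[[0, 0, 0.002, 0, 0, 0, 1], [0, 0, 0.002, 0, 0, 0, 1], [0, 0, 0.001, 0, 0, 0, 1], [0, 0, 0.001, 0, 0, 0, 1], [0, 0, 0.001, 0, 0, 0, 1], [0, 0, 0.001, 0, 0, 0, 1], [0, 0, 0.001, 0, 0, 0, 1], [0, 0, 0.001, 0, 0, 0, 1], [0, 0, 0.001, 0, 0, 0, 1], [0, 0, 0.001, 0, 0, 0, 1], [0, 0, 0.001, 0, 0, 0, 1], [0, 0, 0.001, 0, 0, 0, 1], [0, 0, 0.001, 0, 0, 0, 1], [0, 0, 0, 0, 0, 0, 1]])

```text
time_s: 9.2
ee_pos: [0.5549, 0.131, 0.1157]
eef_rot: [3.142, 0.0, 0.0]
force: [-0.5, -1.1, 0.6]
grip_width: 0.0004
grip_force: 0.0
```

>>> play_rows(commands=[[0, 0, 0.001, 0, 0, 0, 1], [0, 0, 0, 0, 0, 0, 1], [0, 0, 0, 0, 0, 0, 1]])

```text
time_s: 9.45
ee_pos: [0.5551, 0.131, 0.1151]
eef_rot: [-3.142, -0.0, 0.0]
force: [-0.8, -0.3, 2.2]
grip_width: 0.0005
grip_force: 1.2
```

>>> play_rows(commands=[[0, 0, 0.001, 0, 0, 0, 1], [0, 0, 0, 0, 0, 0, 1], [0, 0, 0, 0, 0, 0, 1]])

```text
time_s: 9.7
ee_pos: [0.5551, 0.131, 0.1142]
eef_rot: [-3.142, -0.0, 0.0]
force: [-0.2, -0.0, 4.4]
grip_width: 0.0003
grip_force: 2.2
```

>>> play_rows(commands=[[0, 0, -0.015, 0, 0, 0, 1], [0, 0, -0.03, 0, 0, 0, 1], [0, 0, -0.01, 0, 0, 0, 1], [0.0066, 0.0312, 0, 0, 0, 0, 1], [0.0066, 0.0312, 0, 0, 0, 0, 1], [0.0066, 0.0312, 0, 0, 0, 0, 1], [0.0066, 0.0312, 0, 0, 0, 0, 1], [0.0066, 0.0312, 0, 0, 0, 0, 1], [0.0066, 0.0312, 0, 0, 0, 0, 1], [0.0066, 0.0312, 0, 0, 0, 0, 1], [0.0066, 0.0312, 0, 0, 0, 0, 1], [0.0066, 0.0312, 0, 0, 0, 0, 1], [0.0066, 0.0312, 0, 0, 0, 0, 1], [0.0066, 0.0312, 0, 0, 0, 0, 1], [0.0066, 0.0312, 0, 0, 0, 0, 1], [0, 0, 0, 0, 0, 0, 1], [0, 0, 0, 0, 0, 0, 1]])

```text
time_s: 11.12
ee_pos: [0.6338, -0.2446, 0.1676]
eef_rot: [-3.141, 0.001, -0.002]
force: [-0.9, 0.2, -0.4]
grip_width: 0.0008
grip_force: 0.0
```

```bash
python3 - <<'E'
from h import *
c=cam('wrist');w=ctrl.camera('wrist');s=ctrl.camera('scene');t=ctrl.camera('top')
print(ctrl.get_obs()['ee_pos'])
pr=cv2.projectPoints(np.array([[.634,-.243,.052]]),cv2.Rodrigues(c[2])[0],c[3],c[0],c[1])[0].ravel()
b,st=blob(w,pr.astype(int),'green',45);print(pr,b,st,plane(c,b,.052))
cv2.imwrite('pics/w5.png',np.hstack([cv2.resize(w[100:340,150:450],(400,320)),cv2.resize(s[160:260,260:385],(400,320),interpolation=2)]))
E
```

```text
[ 0.63419269 -0.24227089  0.16872406]
[281.85718562 204.35182812] [281.50618673 204.09223847] [265 188  34  33 889] [ 0.63424671 -0.24267968  0.052     ]
```

View pics/w5.png

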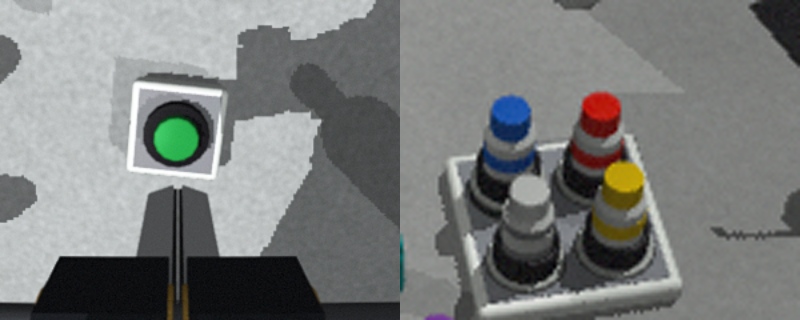

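White, yellow and red are down and blue is up. The green key centre (281,204 in the full wrist frame) matches to within a millimetre. Pressing it.

>>> play_rows(commands=[[0, 0, 0.03, 0, 0, 0, 1], [0, 0, 0.035, 0, 0, 0, 1], [0, 0, 0.03, 0, 0, 0, 1], [0, 0, 0.012, 0, 0, 0, 1], [0, 0, 0.004, 0, 0, 0, 1], [0, 0, 0, 0, 0, 0, 1], [0, 0, 0, 0, 0, 0, 1]])

```text
time_s: 11.85
ee_pos: [0.6351, -0.2434, 0.06]
eef_rot: [3.141, -0.002, 0.0]
force: [0.7, -0.4, 0.5]
grip_width: 0.0008
grip_force: 0.0
```

>>> play_rows(commands=[[0, 0, 0.002, 0, 0, 0, 1], [0, 0, 0.002, 0, 0, 0, 1], [0, 0, 0.002, 0, 0, 0, 1], [0, 0, 0.002, 0, 0, 0, 1], [0, 0, 0.002, 0, 0, 0, 1], [0, 0, 0, 0, 0, 0, 1], [0, 0, 0, 0, 0, 0, 1]])

```text
time_s: 12.43
ee_pos: [0.6345, -0.2435, 0.0483]
eef_rot: [3.141, -0.001, 0.0]
force: [1.8, -0.2, 3.5]
grip_width: 0.0006
grip_force: 1.8
```

>>> play_rows(commands=[[0, 0, 0.002, 0, 0, 0, 1], [0, 0, 0.001, 0, 0, 0, 1], [0, 0, 0, 0, 0, 0, 1], [0, 0, 0, 0, 0, 0, 1]])

```text
time_s: 12.77
ee_pos: [0.6346, -0.2436, 0.0462]
eef_rot: [3.141, -0.001, 0.0]
force: [-2.7, 0.3, 12.0]
grip_width: 0.0003
grip_force: 6.1
```

The key is bottomed. Letting go and lifting away.

>>> play_rows(commands=[[0, 0, -0.01, 0, 0, 0, 1], [0, 0, -0.03, 0, 0, 0, 1], [0, 0, -0.04, 0, 0, 0, 1], [0, 0, -0.04, 0, 0, 0, 1], [0, 0, 0, 0, 0, 0, 1], [0, 0, 0, 0, 0, 0, 1], [0, 0, 0, 0, 0, 0, 1], [0, 0, 0, 0, 0, 0, 1]])

```text
time_s: 13.43
ee_pos: [0.6335, -0.2431, 0.163]
eef_rot: [-3.14, 0.003, 0.0]
force: [-0.0, 0.1, -0.5]
grip_width: 0.0002
grip_force: 0.0
```

```bash
python3 - <<'E'
from h import *
print(ctrl.get_obs()['force'],ctrl.get_obs()['ee_pos'])
print(ctrl.hand_in())
E
```

```text
[-0.00783109  0.06928745 -0.52963972] [ 0.63354634 -0.24307624  0.16299901]
the job is handed in; nothing more can be done
None
```

I pressed the white, yellow and red bottles home in order, each with about 4.5 N on the wrist sensor at the stop, then pressed and released the green start key, leaving blue up. I handed the job in at about 13.4 s; no verdict came back.

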